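Load the tilt-out board pocket

ROBOT

A 7-joint arm with a two-finger parallel gripper is mounted at the origin on the work surface. World frame = base frame: x ahead of the robot, y to its left, z up, the work surface at z = 0. Lengths are in m, angles in degrees, forces in N, time in s.
With the tool pointing down it reaches from about 0.425 to 0.875 m from the base axis. Payload 4.7 kg.
Tool frame: the origin (TCP) lies at the very end of the fingers, on their centre line; the grasp point (between the pads) lies 19 mm behind it; z points along the fingers, y is the direction in which the jaws open and shut (so a half turn about z gives the same grasp; the last joint's range is limited). The gripper opens to 87 mm and grips with 3 to 60 N. Pads are 19 mm wide; open, the fingers measure 117 mm over their backs; the gripper's body (75 mm by 190 mm) begins 51 mm behind the grasp point.
Start: joints at [-65.541, 18.392, -4.016, 83.108, 1.295, 78.541, -3.26], TCP at [0.261, 0.595, 0.223] pointing down, gripper open.
Joint ranges: [-163.93, 163.93], [-17.29, 119.83], [-79.2, 71.16], [3.27, 140.29], [-89.18, 269.18], [5.43, 117.66], [-154.24, 154.24]. Speed limits (degrees/s): [147.25, 147.25, 180, 180, 180, 180, 180].

INTERFACE

Orientations are given as [roll, pitch, yaw] about the fixed x, y, z axes, in that order (R = Rz(yaw) Ry(pitch) Rx(roll)).
In Python, from cell import * gives the robot as it stands.
- The arm moves only by the tool drive_tool, never from a script. Its argument "moves" is text: rows parted by semicolons, each of 5 numbers parted by spaces: the shift along the tool's x, y, z in m, then the turn about the tool's z in degrees, then the gripper's target within -1 to 1 (fully open at 1, half-way at 0, shut at -1). In form: x y z yaw fingers; .... A call has exactly 8 rows; each row is the pose to reach, as a shift and turn from the pose commanded when the call began, along the tool's axes at that moment; what a row does not reach only later rows make up. A row lasts 1/10 s, in which the tool goes at most 50 mm and 8.59 degrees, less where a joint would pass 70% of its speed; a pose out of reach is approached as far as the arm can. A call with a gripper value outside its range is refused whole. The fingers move at their own pace and stop on an object; "grip_force" is the grip in N (left out, the last holds). Time passes only in rows, so rows that repeat a pose let the fingers close, or fill a call up. It gives the time, the measured TCP pose, the force and the opening at its end, in the units of the state.
- get_obs(): the state, without advancing time (a new reading comes with each control period).
- read_camera(name): name is "side" or "top"; returns (picture, depth): 480x640x3 uint8, red, green, blue; 480x640 float32, m along the optical axis (not along the pixel's ray), 0 where there is no reading.
- calibration(name): a dict with "intrinsics" (3x3 intrinsics, pixels), "k1" (the pictures are not rectified: a ray, as slopes to the right and down, at radius r is drawn at 1 + k1 r^2 times it, then the intrinsics apply), "cam_to_world" (4x4, takes a point from camera to world coordinates). Camera axes: x right, y up, looking along -z (the intrinsics and any distortion apply to the point x, -y, -z); pixel columns grow to the right and rows downward; lengths in m; the calibration is good to about 2 mm. A picture is of the moment at which its call begins. calibration takes no time and is no camera call.
- sign_off(): hands the job in, once; it reports no verdict.
Trained networks look in the newest picture that a camera, given by its name, has taken for a name from the list of things; names that differ only in an ending like _2 or _b are one class to them, and where a whole thing is asked for, a point or a joint stands for the part that bears it (a point fixed in the world has none). Each returns a list of dicts, best first, with "conf" (0 to 1); they miss things now and then, are a little off and sometimes report something else, mostly with a low value. They report only what shows in the picture. A call takes as long as a camera call. They do not tell look-alikes from the thing itself.
- search_frame(camera, name): "uv" ([column, row] in pixels, amid what is visible of it).
- pinpoint(camera, name): "uv" ([column, row] in pixels: a listed point, or the origin of a listed thing).
The state is a dict: "time_s": time; "qpos": joint angles; "joint_velocities": joint speeds; "effort": joint torques, N m; "tool_pos": TCP position; "tool_rot": TCP orientation; "force": force on the tool from outside, world axes, zero at the start; "wrist_torque": the same for the moment, N m; "grip_width": finger opening in m.
Only numpy, scipy, OpenCV 4.12 (cv2) and the standard library are available. Lean on these libraries where they do the work, as an engineer would, in place of code of your own. Each camera call takes 0.05 s, during which the arm holds its last target. There are 200 camera calls.

TASK

Pull the steel tilt-out pocket open by its bar as far as it goes. Take the three bamboo serving boards out of the drying rack together as one upright pile, and put the pile in the pocket by tilting it in: clearly tilted lengthways, with one bottom corner well inside along an end wall first, then swung level and down until all three boards stand on the pocket's floor. Let go while the pocket is still fully open, then push it fully shut with the boards in it, and leave the other things on the counter where they are.

Things in the scene. Friction and masses are not known exactly. Their poses are not given: they have to be found in the camera images.
- pocket (a joint): Tilt of the steel pocket in its fixed holder, rad: 0 = shut, leaning back 0.40 rad away from the bar side; 0.40 = pulled out to its stop, where the pocket stands exactly upright. It may start up to 0.1 ajar. Friction (0.4 N m at the hinge) keeps it wherever it is left; about 10 N at the bar moves it
- pocket_in (a point): Centre of the inner floor of the pocket, an open-topped steel box, inside 42 mm (x) by 135 mm (y), 46 mm deep, walls 4 mm; its long walls carry folded-out lips up to 9 mm above the rim, 25 mm off-centre and beyond. Axes turn with the pocket: z out of the mouth, y along its length, -x towards the bar. With the pocket upright this point is 40 mm above the counter
- hinge (a point): Middle of the pocket's level hinge axis (along y), fixed in the holder, 36 mm above the counter; x and y as the pocket's when upright. In the pocket's own axes pocket_in lies 25 mm (+x) and 4 mm (+z) from it. The holder has a base plate 160 x 190 mm, side cheeks (y = +-84 mm) 60 mm high, and behind the pocket cheeks and a back plate (130 mm towards +x) 95 mm high
- pocket_bar (a point): Middle of the pull bar outside the pocket's -x long wall: a round steel bar 10 mm thick, 90 mm long along y, turning with the pocket. In the pocket's own axes it lies 40 mm (-x) and 50 mm (+z) from the hinge, 40 mm out from the wall. It can be pinched from above, a finger on either side, and moved along its arc about the hinge; it travels 26 mm
- rack_mid (a point): Centre of the floor of the fixed wire drying rack (plate 170 x 190 mm, floor 12 mm above the counter), x across the slots, y along them. The boards stand in the middle slot, 39 mm wide between two wire hoops (120 mm long, along y) that reach 33 mm above this floor; like hoops stand 66 mm from the middle; the slots to either side are empty
- board0_mid (a point): Centre of a bamboo serving board standing on its long edge in the rack (the one on the rack's -x side); 12 mm thick (x), 130 mm long (y), 100 mm high (z, up), about 0.1 kg. The three stand face to face and flush, a pile 36 to 37 mm thick.
- board1_mid (a point): Centre of a bamboo serving board standing on its long edge in the rack (the middle one); 12 mm thick (x), 130 mm long (y), 100 mm high (z, up), about 0.1 kg. The three stand face to face and flush, a pile 36 to 37 mm thick.
- board2_mid (a point): Centre of a bamboo serving board standing on its long edge in the rack (the one on the rack's +x side); 12 mm thick (x), 130 mm long (y), 100 mm high (z, up), about 0.1 kg. The three stand face to face and flush, a pile 36 to 37 mm thick.
- sauce: Bystander: clear sauce bottle with red cap, 68 mm across, 190 mm high; origin under its centre.
- bowl: Bystander: white bowl, 104 mm across, 45 mm high; origin under its centre.
- meat_tray: Bystander: shallow metal tray 120 x 200 x 22 mm; origin under its centre.
- whetstone: Bystander: grey sharpening stone 180 x 70 x 28 mm; origin under its centre.
- spice: Bystander: amber glass jar with steel cap, 60 mm across, 100 mm high; origin under its centre.
- mug: Bystander: steel cup 80 mm across, 85 mm high; origin under its centre.
- spatula: Bystander: spatula lying flat, 240 mm long; origin under its centre.
There are look-alikes about, which are no part of the job. Leave any blue or orange look-alike of the part that bears pocket alone. What is shaped like the part that bears board0_mid but purple is not meant.

How it is judged:
By the outcome, as a careful person would: the job done as asked, in the order asked, and still so for the second after the job is handed in, with the robot touching nothing.
It also fails if it takes over 67 s, if anything falls off the work surface, if the arm or the gripper's body presses on something with over 40 N, if the wrist force passes 120 N, or if a joint passes its speed limit or range.

## Working session

There is one attempt and no reset: what is moved stays moved. The work goes in short steps, Python scripts to look and compute and a tool call to move; the robot and the scene stay as the last step left them, time stands still between calls to the robot, and variables do not carry over. Pictures are saved under pics/ and viewed, about 8 in all and at most 12, crops included, and the job is handed in when it is done.

Besides the shell and the picture viewer there is one more tool, called after "Emit:" as name(argument=value, ...) on one line, values as JSON. drive_tool: Moves the arm, as the interface text tells. Its arguments: {"type":"object","properties":{"moves":{"type":"string"},"grip_force":{"type":"number"}},"required":["moves"]}

```bash
ls; mkdir -p pics; cat > h.py <<'E'
from cell import *
import numpy as np, cv2
from scipy.spatial.transform import Rotation as R
def px2w(cam,uv,depth=None,z=None):
    c=calibration(cam);K=np.array(c["intrinsics"]);T=np.array(c["cam_to_world"])
    p=np.array([(uv[0]-K[0,2])/K[0,0],(uv[1]-K[1,2])/K[1,1]]);q=p.copy()
    for _ in range(20): q=p/(1+c["k1"]*(q@q))
    d=np.array([q[0],-q[1],-1.0])
    dw=T[:3,:3]@d;o=T[:3,3]
    if z is not None: return o+dw*(z-o[2])/dw[2]
    return o+dw*depth
def cloud(cam,dep):
    c=calibration(cam);K=np.array(c["intrinsics"]);T=np.array(c["cam_to_world"])
    v,u=np.mgrid[0:480,0:640]
    p=np.stack([(u-K[0,2])/K[0,0],(v-K[1,2])/K[1,1]],-1);q=p.copy()
    for _ in range(15): q=p/(1+c["k1"]*(q**2).sum(-1,keepdims=True))
    d=np.stack([q[...,0],-q[...,1],-np.ones_like(dep)],-1)*dep[...,None]
    return d@T[:3,:3].T+T[:3,3]
def w2px(cam,P):
    c=calibration(cam);K=np.array(c["intrinsics"]);T=np.linalg.inv(np.array(c["cam_to_world"]))
    p=T[:3,:3]@np.array(P)+T[:3,3];s=np.array([p[0],-p[1]])/-p[2]
    s=s*(1+c["k1"]*(s@s));return [K[0,0]*s[0]+K[0,2],K[1,1]*s[1]+K[1,2]]
def save(n,im): cv2.imwrite("pics/"+n,im[...,::-1])
E
python3 - <<'E'
from h import *
o=get_obs();print({k:np.round(v,3).tolist() for k,v in o.items()})
for c in("top","side"):
    im,d=read_camera(c);save(c+"0.png",im);np.save(c+"0.npy",d);print(c,np.round(calibration(c)["cam_to_world"],3).tolist(),calibration(c)["k1"])
    for n in("pocket_in","hinge","pocket_bar","rack_mid","board0_mid","board1_mid","board2_mid"):
        for r in pinpoint(c,n)[:3]:
            u,v=map(int,np.round(r["uv"]));print(n,[u,v],round(r["conf"],2), np.round(px2w(c,r["uv"],depth=d[min(max(v,0),479),min(max(u,0),639)]),3))
E
```

```text
pics
{'time_s': 0.0, 'qpos': [-65.541, 18.438, -4.017, 83.174, 1.295, 78.54, -3.259], 'joint_velocities': [0.045, 0.046, -0.088, -0.016, -0.106, 0.078, 0.034], 'effort': [0.0, -49.129, -0.404, -31.253, -0.064, 0.043, 0.0], 'tool_pos': [0.261, 0.595, 0.221], 'tool_rot': [-179.894, 0.005, 156.353], 'force': [0.036, -0.376, -0.529], 'wrist_torque': [0.071, -0.041, -0.069], 'grip_width': 0.087}
top [[-0.042, 0.978, -0.205, 0.255], [-0.999, -0.042, 0.006, 0.065], [-0.002, 0.205, 0.979, 1.406], [0.0, 0.0, 0.0, 1.0]] -0.031107483683805857
pocket_in [135, 285] 0.96 [0.404 0.665 0.022]
pocket_in [257, 329] 0.65 [0.253 0.279 0.025]
pocket_in [257, 242] 0.64 [0.518 0.27  0.063]
hinge [260, 248] 0.91 [0.509 0.269 0.011]
hinge [260, 339] 0.8 [0.224 0.268 0.039]
hinge [136, 300] 0.68 [0.353 0.627 0.101]
pocket_bar [127, 303] 0.94 [0.35  0.695 0.007]
pocket_bar [252, 348] 0.9 [ 0.197  0.3   -0.001]
pocket_bar [256, 252] 0.76 [0.498 0.282 0.01 ]
rack_mid [407, 240] 0.67 [ 0.5   -0.192  0.098]
board0_mid [411, 181] 0.69 [ 0.691 -0.223  0.087]
side [[0.907, 0.318, -0.276, 0.117], [-0.421, 0.678, -0.602, -0.756], [-0.005, 0.663, 0.749, 1.112], [0.0, 0.0, 0.0, 1.0]] -0.05905860857519989
pocket_in [210, 228] 0.97 [0.249 0.288 0.028]
pocket_in [297, 206] 0.74 [0.511 0.219 0.076]
hinge [212, 147] 0.9 [0.375 0.696 0.01 ]
hinge [292, 205] 0.73 [0.495 0.22  0.084]
hinge [202, 230] 0.67 [0.217 0.237 0.083]
pocket_bar [188, 217] 0.92 [ 0.201  0.393 -0.002]
pocket_bar [284, 190] 0.75 [0.495 0.278 0.099]
pocket_bar [205, 134] 0.65 [0.355 0.666 0.097]
rack_mid [362, 319] 0.64 [ 0.497 -0.216  0.074]
rack_mid [365, 330] 0.57 [ 0.499 -0.235  0.046]
rack_mid [315, 279] 0.44 [ 0.465 -0.007  0.005]
board0_mid [364, 321] 0.96 [ 0.498 -0.228  0.081]
board0_mid [429, 300] 0.92 [ 0.683 -0.239  0.07 ]
board2_mid [372, 311] 0.75 [ 0.516 -0.227  0.11 ]
board2_mid [367, 328] 0.4 [ 0.5   -0.24   0.062]
```

View pics/top0.png

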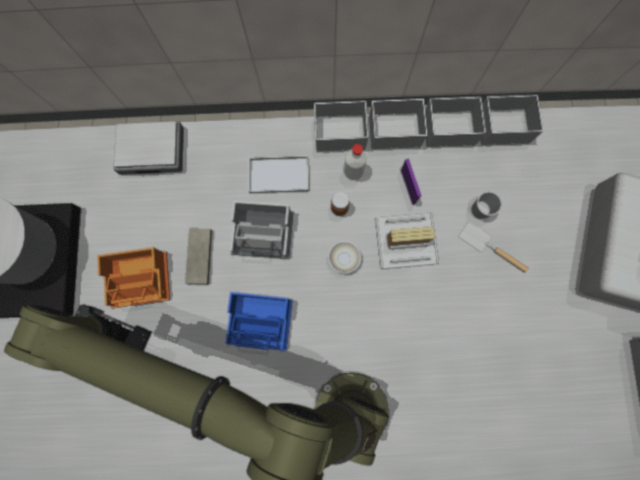

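View pics/side0.png

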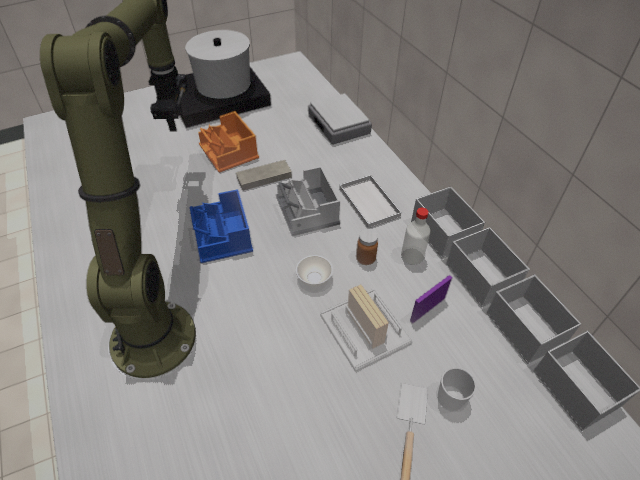

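The steel pocket is the grey one at top (262,230), with the blue (260,320) and orange (135,280) ones as look-alikes. The bamboo pile in the rack is at top (411,236), and the purple board at (411,181) is not meant. Next I'll measure geometry and confirm this in crops.

```bash
python3 - <<'E'
from h import *
im=cv2.imread("pics/top0.png");si=cv2.imread("pics/side0.png")
a=cv2.resize(im[190:270,220:300],(400,400),interpolation=cv2.INTER_CUBIC);b=cv2.resize(im[195:275,368:448],(400,400),interpolation=cv2.INTER_CUBIC)
c=cv2.resize(si[160:240,268:348],(400,400),interpolation=cv2.INTER_CUBIC)[:200*2];d=cv2.resize(si[280:370,315:415],(400,400),interpolation=cv2.INTER_CUBIC)
big=np.vstack([np.hstack([a,b]),np.hstack([c,d])]);cv2.imwrite("pics/crop1.png",cv2.resize(big,(600,600)))
def rect(P,t):
    r=cv2.minAreaRect(P[:,:2].astype(np.float32)*1000);print(t,len(P),np.round(r[0],1),np.round(r[1],1),round(r[2],1),np.round(np.median(P[:,2]),4))
for cam in("top","side"):
    P=cloud(cam,np.load(cam+"0.npy")).reshape(-1,3)
    pk=(abs(P[:,0]-.53)<.14)&(abs(P[:,1]-.26)<.125); rk=(abs(P[:,0]-.5)<.12)&(abs(P[:,1]+.21)<.12)
    t=P[pk]; 
    rect(t[(t[:,2]>.015)],cam+" holder all"); rect(t[(t[:,2]>.085)&(t[:,2]<.12)],"high");
    t=P[rk]; rect(t[(t[:,2]>.1)&(t[:,2]<.125)],"boards top"); rect(t[(t[:,2]>.007)],"rack all");
E
```

```text
top holder all 2110 [562.9 259.4] [180.5 160.2] 83.2 0.0593
high 397 [563.7 261.5] [174.  158.2] 83.7 0.0949
boards top 534 [ 517.7 -207.3] [ 38.9 130.8] 3.2 0.1116
rack all 2905 [ 501.9 -210.5] [238.3 225.7] 89.9 0.0143
side holder all 2311 [561.1 256.9] [191.4 160. ] 85.1 0.0582
high 353 [562.  262.2] [183.7 158.6] 83.4 0.0931
boards top 741 [ 515.  -208.8] [ 38.7 132.3] 3.2 0.1103
rack all 4165 [ 510.1 -209.8] [187.  188.8] 1.9 0.0144
```

View pics/crop1.png

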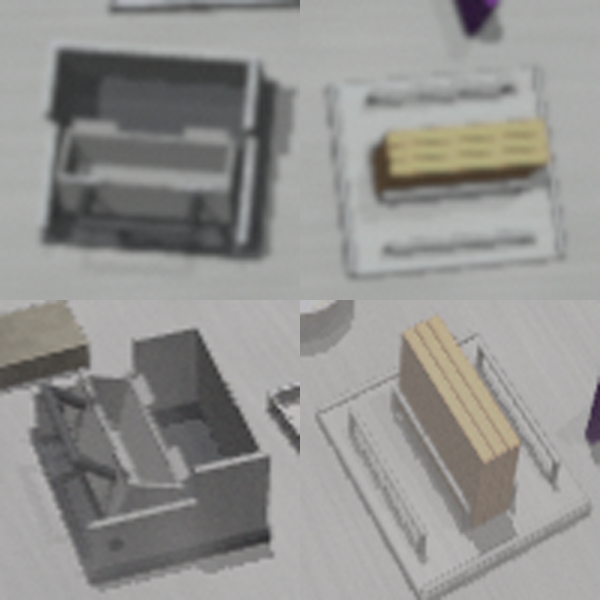

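```bash
python3 - <<'E'
from h import *
th=np.deg2rad(-6.5);c=np.array([.562,.2605])
for cam in("top","side"):
    P=cloud(cam,np.load(cam+"0.npy")).reshape(-1,3)
    d=P[:,:2]-c;L=np.c_[d[:,0]*np.cos(th)+d[:,1]*np.sin(th),-d[:,0]*np.sin(th)+d[:,1]*np.cos(th),P[:,2]]*1000
    s=(abs(L[:,1])<35)&(abs(L[:,0])<90);print(cam,"mid profile x: zmin,zmax")
    for x in range(-90,90,6):
        q=L[s&(L[:,0]>=x)&(L[:,0]<x+6)];print(x,len(q),np.round(np.percentile(q[:,2],[5,50,95])) if len(q) else "",end=" | ")
    s=(abs(L[:,0]-75)<12)&(L[:,2]>85)&(abs(L[:,1])<110);print("\nback",np.round(np.percentile(L[s],[2,50,98],axis=0),1).tolist())
    s=(abs(L[:,0])<100)&(L[:,2]>50)&(abs(L[:,1])<110);print("ext",np.round(np.percentile(L[s],[1,99],axis=0),1).tolist())
    for y in range(-100,100,8):
        q=L[(abs(L[:,1]-y-4)<4)&(L[:,0]>-40)&(L[:,0]<20)&(L[:,2]>5)];print(y+4,np.round(q[:,2].max()) if len(q) else "",end=" ")
    print()
E
```

```text
top mid profile x: zmin,zmax
-90 43 [-3.  0.  5.] | -84 45 [-3.  2. 14.] | -78 83 [  7.  98. 104.] | -72 68 [  8.  15. 105.] | -66 16 [ 6.  8. 12.] | -60 0  | -54 74 [ 9. 40. 53.] | -48 56 [49. 58. 67.] | -42 60 [63. 71. 85.] | -36 37 [77. 82. 90.] | -30 0  | -24 16 [24. 28. 31.] | -18 37 [21. 24. 28.] | -12 51 [19. 25. 32.] | -6 62 [27. 38. 49.] | 0 59 [46. 53. 61.] | 6 45 [58. 63. 69.] | 12 9 [66. 71. 73.] | 18 5 [ 8. 14. 70.] | 24 29 [ 5. 10. 13.] | 30 30 [ 6.  9. 15.] | 36 41 [ 6.  9. 14.] | 42 38 [ 6. 10. 15.] | 48 39 [ 7. 11. 15.] | 54 38 [ 5. 10. 14.] | 60 33 [ 5. 11. 15.] | 66 57 [ 6. 12. 95.] | 72 164 [11. 55. 96.] | 78 7 [90. 93. 96.] | 84 0  | 
back [[65.7, -85.4, 86.1], [73.8, -3.4, 93.6], [79.2, 85.3, 98.9]]
ext [[-76.3, -85.6, 50.8], [78.4, 88.3, 104.8]]
-96 14.0 -88 94.0 -80 96.0 -72 88.0 -64 93.0 -56 94.0 -48 91.0 -40 91.0 -32 91.0 -24 92.0 -16 84.0 -8 83.0 0 89.0 8 83.0 16 82.0 24 85.0 32 96.0 40 93.0 48 90.0 56 94.0 64 93.0 72 81.0 80 96.0 88 99.0 96  
side mid profile x: zmin,zmax
-90 33 [-5. -1.  2.] | -84 42 [ -4.   5. 101.] | -78 64 [  6.  97. 103.] | -72 40 [ 6
[... 166 characters left out ...]
 | -18 15 [19. 22. 26.] | -12 38 [20. 28. 36.] | -6 50 [35. 42. 50.] | 0 49 [49. 58. 65.] | 6 21 [59. 64. 69.] | 12 4 [66. 67. 69.] | 18 4 [ 8.  9. 12.] | 24 5 [ 9. 10. 11.] | 30 11 [ 6. 10. 13.] | 36 16 [ 6.  9. 13.] | 42 13 [ 9. 11. 13.] | 48 12 [ 8.  9. 15.] | 54 13 [ 7. 10. 13.] | 60 14 [ 7.  9. 11.] | 66 99 [ 9. 58. 92.] | 72 74 [18. 78. 96.] | 78 1 [89. 89. 89.] | 84 0  | 
back [[64.4, -88.3, 85.7], [72.9, -7.9, 92.8], [77.8, 84.1, 98.5]]
ext [[-77.9, -89.3, 50.4], [76.9, 86.3, 101.7]]
-96 14.0 -88 91.0 -80 97.0 -72 83.0 -64 91.0 -56 92.0 -48 93.0 -40 92.0 -32 89.0 -24 87.0 -16 83.0 -8 81.0 0 81.0 8 81.0 16 83.0 24 79.0 32 92.0 40 89.0 48 95.0 56 93.0 64 93.0 72 80.0 80 96.0 88 85.0 96
```

```bash
cat >> h.py <<'E'
def plan(x,y,z,yaw,cur=None):
    o=get_obs(); p,r=(o["tool_pos"],o["tool_rot"]) if cur is None else (cur[:3],[180,0,cur[3]])
    M=R.from_euler('xyz',r,degrees=True).as_matrix()
    s=M.T@(np.array([x,y,z])-p); dy=(r[2]-yaw+180)%360-180
    return np.round(s,4).tolist(),round(dy,2)
def st():
    o=get_obs();print(round(o["time_s"],2),np.round(o["tool_pos"],4),np.round(o["tool_rot"],2),"F",np.round(o["force"],1),"T",np.round(o["wrist_torque"],2),"w",round(o["grip_width"],4))
E
python3 -c "
from h import *
print(plan(.4875,.269,.18,83.5,[.261,.595,.223,156.353]))"
```

```text
([-0.3382, -0.2078, 0.043], 72.85)
```

Emit:
drive_tool(moves="-0.338 -0.208 0.02 72.9 -0.31;-0.338 -0.208 0.02 72.9 -0.31;-0.338 -0.208 0.02 72.9 -0.31;-0.338 -0.208 0.02 72.9 -0.31;-0.338 -0.208 0.02 72.9 -0.31;-0.338 -0.208 0.043 72.9 -0.31;-0.338 -0.208 0.043 72.9 -0.31;-0.338 -0.208 0.043 72.9 -0.31", grip_force=20)

```text
time_s: 1.6
tool_pos: [0.4878, 0.2679, 0.1798]
tool_rot: [179.9, -0.1, 87.2]
force: [0.6, 1.0, 0.2]
grip_width: 0.0335
```

Emit:
drive_tool(moves="0 0 0 0 -0.31;0 0 0 0 -0.31;0 0 0 0 -0.31;0 0 0 0 -0.31;0 0 0 0 -0.31;0 0 0 0 -0.31;0 0 0 0 -0.31;0 0 0 0 -0.31")

```text
time_s: 2.4
tool_pos: [0.4867, 0.2697, 0.1797]
tool_rot: [180.0, -0.0, 87.6]
force: [0.5, 0.2, 0.3]
grip_width: 0.0304
```

Emit:
drive_tool(moves="0 0 0.03 4.1 -0.31;0 0 0.06 4.1 -0.31;0 0 0.08 4.1 -0.31;0 0 0.093 4.1 -0.31;0 0 0.093 4.1 -0.31;0 0 0.093 4.1 -1;0 0 0.093 4.1 -1;0 0 0.093 4.1 -1")

```text
time_s: 3.2
tool_pos: [0.4879, 0.27, 0.088]
tool_rot: [179.9, -0.1, 83.5]
force: [7.3, -0.7, -1.3]
grip_width: 0.0133
```

Emit:
drive_tool(moves="0 0 0 0 -1;0 0 0 0 -1;0 0 0 0 -1;0 0 0 0 -1;0 0 0 0 -1;0 0 0 0 -1;0 0 0 0 -1;0 0 0 0 -1")

```text
time_s: 4.0
tool_pos: [0.4898, 0.2698, 0.088]
tool_rot: [179.7, -0.2, 83.4]
force: [5.3, 1.5, -2.2]
grip_width: 0.0092
```

```bash
python3 -c "
from h import *
st()"
```

```text
4.0 [0.4898 0.2698 0.088 ] [ 1.7966e+02 -1.5000e-01  8.3450e+01] F [ 5.3  1.5 -2.2] T [-0.03 -1.11 -0.  ] w 0.0092
```

Emit:
drive_tool(moves="0 -0.003 0.001 0 -1;0 -0.006 0.002 0 -1;0 -0.009 0.0035 0 -1;0 -0.012 0.005 0 -1;0 -0.015 0.0065 0 -1;0 -0.018 0.008 0 -1;0 -0.021 0.010 0 -1;0 -0.024 0.0115 0 -1", grip_force=30)

```text
time_s: 4.8
tool_pos: [0.4701, 0.2723, 0.079]
tool_rot: [179.2, -0.3, 83.4]
force: [9.6, -1.3, 3.8]
grip_width: 0.0087
```

Emit:
drive_tool(moves="0 -0.002 0.001 0 -1;0 -0.004 0.001 0 -1;0 -0.006 0.001 0 -1;0 -0.006 0.001 0 -1;0 -0.006 0.001 0 -1;0 -0.006 0.001 0 -1;0 -0.006 0.001 0 -1;0 -0.006 0.001 0 -1")

```text
time_s: 5.6
tool_pos: [0.4686, 0.2724, 0.0782]
tool_rot: [178.8, -0.4, 83.3]
force: [20.8, -2.3, -3.5]
grip_width: 0.0088
```

```bash
python3 -c "
from h import *
st()"
```

```text
5.6 [0.4686 0.2724 0.0782] [178.78  -0.43  83.3 ] F [20.8 -2.3 -3.5] T [-0.42 -4.62  0.  ] w 0.0088
```

Emit:
drive_tool(moves="0 0.004 0 0 -0.31;0 0.004 0 0 -0.31;0 0.004 0 0 -0.31;0 0.004 -0.0 0 -0.31;0 0.004 -0.03 0 -0.31;0 0.004 -0.08 0 -0.31;0 0.004 -0.13 0 -0.31;0 0.004 -0.13 0 0")

```text
time_s: 6.4
tool_pos: [0.4634, 0.275, 0.2111]
tool_rot: [179.6, -0.5, 83.6]
force: [0.9, 0.1, 0.6]
grip_width: 0.033
```

```bash
python3 -c "
from h import *
st()
print(plan(.516,-.16,.21,93.2))"
```

```text
6.4 [0.4634 0.275  0.2111] [179.56  -0.49  83.55] F [0.9 0.1 0.6] T [-0.06  0.05 -0.02] w 0.033
([-0.4264, 0.1011, -0.0018], np.float64(-9.65))
```

Emit:
drive_tool(moves="-0.435 0.1 0 -9.7 1;-0.435 0.1 0 -9.7 1;-0.435 0.1 0 -9.7 1;-0.435 0.1 0 -9.7 1;-0.435 0.1 0 -9.7 1;-0.435 0.1 0 -9.7 1;-0.435 0.1 0 -9.7 1;-0.435 0.1 0 -9.7 1")

```text
time_s: 7.2
tool_pos: [0.5046, -0.124, 0.2033]
tool_rot: [-179.9, -0.1, 93.3]
force: [0.9, -0.1, -0.1]
grip_width: 0.0858
```

```bash
python3 - <<'E'
from h import *
st()
for cam in("top","side"):
    im,d=read_camera(cam);save(cam+"1.png",im);np.save(cam+"1.npy",d)
    P=cloud(cam,d).reshape(-1,3)
    th=np.deg2rad(-6.5);c=np.array([.508,.267])
    e=P[:,:2]-c;L=np.c_[e[:,0]*np.cos(th)+e[:,1]*np.sin(th),-e[:,0]*np.sin(th)+e[:,1]*np.cos(th),P[:,2]]*1000
    s=(abs(L[:,1])<20)&(abs(L[:,0])<140)
    for x in range(-60,140,5):
        q=L[s&(L[:,0]>=x)&(L[:,0]<x+5)];print(x,len(q),np.round(np.percentile(q[:,2],[5,50,95])) if len(q) else "",end=" | ")
    # end walls at mid x
    print();s=(L[:,0]>12)&(L[:,0]<36)
    for y in range(-100,100,4):
        q=L[s&(L[:,1]>=y)&(L[:,1]<y+4)];print(y,np.round(np.percentile(q[:,2],[5,95])) if len(q) else "",end=" | ")
    print()
    s=(L[:,2]>50)&(abs(L[:,1])<100)&(L[:,0]<140)&(L[:,0]>-60)&(L[:,2]<110);print("ext",np.round(np.percentile(L[s],[1,99],axis=0),1).tolist())
o=get_obs();print(plan(.5143,-.168,.21,93.2))
E
```

```text
7.2 [ 0.5046 -0.124   0.2033] [-1.7993e+02 -9.0000e-02  9.3270e+01] F [ 0.9 -0.1 -0.1] T [-0.05 -0.06  0.02] w 0.0858
-60 21 [-3.  0.  4.] | -55 18 [-8. -0.  4.] | -50 19 [-6. -0.  4.] | -45 40 [-3. 86. 93.] | -40 37 [-2.  5. 94.] | -35 12 [-2.  2. 86.] | -30 0  | -25 12 [ 6.  9. 14.] | -20 17 [ 5. 11. 15.] | -15 22 [ 6. 10. 13.] | -10 20 [10. 12. 15.] | -5 19 [ 5. 10. 51.] | 0 66 [ 8. 61. 89.] | 5 0  | 10 8 [37. 42. 44.] | 15 19 [36. 39. 44.] | 20 20 [36. 39. 43.] | 25 20 [36. 39. 46.] | 30 17 [34. 40. 45.] | 35 22 [35. 40. 44.] | 40 16 [37. 42. 43.] | 45 59 [38. 67. 89.] | 50 3 [81. 85. 87.] | 55 0  | 60 0  | 65 10 [ 3. 10. 13.] | 70 17 [ 6. 12. 15.] | 75 19 [ 6. 11. 16.] | 80 16 [ 5.  9. 16.] | 85 21 [ 4.  9. 13.] | 90 19 [ 7. 11. 17.] | 95 18 [ 7. 10. 16.] | 100 17 [ 7. 10. 13.] | 105 17 [ 7. 10. 14.] | 110 17 [ 5.  9. 13.] | 115 21 [ 6.  9. 13.] | 120 19 [ 4. 11. 96.] | 125 102 [ 9. 53. 96.] | 130 9 [92. 95. 98.] | 135 0  | 
-100 [-2.  4.] | -96 [-3.  9.] | -92 [ 6. 13.] | -88 [ 9. 61.] | -84 [54. 62.] | -80 [60. 60.] | -76 [ 7. 10.] | -72 [ 8. 87.] | -68 [ 8. 86.] | -64  | -60 
[... 1486 characters left out ...]
 -92 [ 4. 60.] | -88 [11. 60.] | -84 [12. 60.] | -80 [58. 58.] | -76 [55. 88.] | -72 [50. 86.] | -68 [57. 83.] | -64  | -60  | -56  | -52  | -48  | -44  | -40  | -36  | -32  | -28  | -24 [39. 40.] | -20 [39. 42.] | -16 [32. 40.] | -12 [37. 40.] | -8 [37. 43.] | -4 [40. 41.] | 0 [35. 41.] | 4 [40. 41.] | 8 [36. 41.] | 12 [36. 42.] | 16 [34. 41.] | 20 [38. 40.] | 24 [33. 42.] | 28 [37. 42.] | 32 [39. 42.] | 36 [36. 42.] | 40 [37. 41.] | 44 [37. 40.] | 48 [36. 42.] | 52 [37. 42.] | 56 [38. 44.] | 60 [38. 59.] | 64 [41. 83.] | 68 [45. 85.] | 72 [46. 83.] | 76 [55. 55.] | 80  | 84  | 88  | 92  | 96  | 
ext [[-44.8, -89.6, 50.5], [130.6, 86.6, 96.5]]
([-0.0376, 0.0086, -0.0062], np.float64(-0.63))
```

Emit:
drive_tool(moves="-0.044 0.0072 0 0 1;-0.044 0.0072 0 0 1;-0.044 0.0072 0 0 1;-0.044 0.0072 0.03 0 1;-0.044 0.0072 0.06 0 1;-0.044 0.0072 0.09 0 1;-0.044 0.0072 0.115 0 1;-0.044 0.0072 0.131 0 1", grip_force=6)

```text
time_s: 8.1
tool_pos: [0.5137, -0.1635, 0.0705]
tool_rot: [-179.8, -0.1, 93.4]
force: [-0.4, 0.7, 0.1]
grip_width: 0.087
```

Emit:
drive_tool(moves="0 0 0 0 1;0 0 0 0 -0.2;0 0 0 0 -0.2;0 0 0 0 -0.2;0 0 0 0 -0.3;0 0 0 0 -0.3;0 0 0 0 -1;0 0 0 0 -1")

```text
time_s: 8.9
tool_pos: [0.5153, -0.1667, 0.0732]
tool_rot: [180.0, -0.0, 93.2]
force: [-0.1, -0.1, 0.2]
grip_width: 0.0393
```

```bash
python3 -c "
from h import *
st()
print(plan(.5143,-.168,.072,93.2))"
```

```text
8.9 [ 0.5153 -0.1667  0.0732] [179.99  -0.    93.18] F [-0.1 -0.1  0.2] T [-0.07  0.06 -0.06] w 0.0393
([-0.0012, -0.0011, 0.0012], np.float64(-0.02))
```

Emit:
drive_tool(moves="0 0 0 0 -1;0 0 0 0 -1;0 0 0 0 -1;0 0 0 0 -1;-0.0015 0 -0.0018 0 -1;-0.003 0 -0.0036 0 -1;-0.0045 0 -0.0055 0 -1;-0.006 0 -0.0072 0 -1")

```text
time_s: 9.7
tool_pos: [0.5154, -0.1728, 0.0803]
tool_rot: [-180.0, -0.0, 93.2]
force: [-0.4, 0.1, -3.0]
grip_width: 0.0361
```

```bash
python3 - <<'E'
from h import *
st()
im,d=read_camera("side");save("side2.png",im)
P=cloud("side",d).reshape(-1,3);q=P[(abs(P[:,0]-.516)<.03)&(abs(P[:,1]+.21)<.08)&(P[:,2]>.1)&(P[:,2]<.16)]
for y in np.arange(-.29,-.13,.01):
    k=q[abs(q[:,1]-y)<.005];print(round(y,3),len(k),np.round(np.percentile(k[:,2],[50,95]),4) if len(k) else "",end="|")
E
```

```text
9.7 [ 0.5154 -0.1728  0.0803] [-1.7998e+02 -1.0000e-02  9.3190e+01] F [-0.4  0.1 -3. ] T [ 0.05  0.11 -0.03] w 0.0361
-0.29 0 |-0.28 57 [0.1095 0.1132]|-0.27 63 [0.1114 0.1145]|-0.26 62 [0.1113 0.1145]|-0.25 61 [0.1124 0.1151]|-0.24 63 [0.1126 0.1159]|-0.23 60 [0.1142 0.1168]|-0.22 61 [0.114  0.1172]|-0.21 65 [0.1155 0.157 ]|-0.2 65 [0.1155 0.1496]|-0.19 53 [0.1161 0.1565]|-0.18 36 [0.118  0.1435]|-0.17 24 [0.1199 0.1321]|-0.16 4 [0.1173 0.1192]|-0.15 0 |-0.14 0 |
```

Emit:
drive_tool(moves="-0.002 0 -0.002 0 -1;-0.004 0 -0.004 0 -1;-0.006 0 -0.006 0 -1;-0.008 0 -0.008 0 -1;-0.010 0 -0.010 0 -1;-0.012 0 -0.012 0 -1;-0.0138 0 -0.0138 0 -1;-0.015 0 -0.0150 0 -1", grip_force=5)

```text
time_s: 10.55
tool_pos: [0.5165, -0.1879, 0.0955]
tool_rot: [180.0, 0.0, 93.2]
force: [0.1, -0.4, -2.8]
grip_width: 0.0361
```

```bash
cat > tilt.py <<'E'
from h import *
import sys
n=sys.argv[1];x0,y0=float(sys.argv[2]),float(sys.argv[3]);zlo=float(sys.argv[4])
st()
im,d=read_camera("side");save(n+".png",im)
P=cloud("side",d).reshape(-1,3);q=P[(abs(P[:,0]-x0)<.035)&(abs(P[:,1]-y0)<.09)&(P[:,2]>zlo)&(P[:,2]<zlo+.08)]
for y in np.arange(y0-.09,y0+.09,.01):
    k=q[abs(q[:,1]-y)<.005];print(round(y,3),len(k),np.round(np.percentile(k[:,2],[30,50,70]),4) if len(k) else "",end="|")
u,v=map(int,w2px("side",[x0,y0,zlo]));a,b=max(v-50,0),max(u-60,0)
cv2.imwrite("pics/"+n+"_c.png",cv2.resize(im[a:a+90,b:b+120,::-1],(640,480),interpolation=cv2.INTER_CUBIC))
E
python3 tilt.py side3 .516 -.21 .1
```

```text
10.55 [ 0.5165 -0.1879  0.0955] [1.7999e+02 1.0000e-02 9.3190e+01] F [ 0.1 -0.4 -2.8] T [0.05 0.03 0.  ] w 0.0361
-0.3 22 [0.1053 0.1069 0.1085]|-0.29 70 [0.1082 0.1096 0.1107]|-0.28 65 [0.1105 0.1113 0.1125]|-0.27 67 [0.1128 0.1138 0.1148]|-0.26 68 [0.1143 0.116  0.1169]|-0.25 72 [0.117  0.1189 0.1197]|-0.24 71 [0.1188 0.1206 0.1218]|-0.23 78 [0.1217 0.1237 0.1256]|-0.22 102 [0.1226 0.1256 0.1276]|-0.21 70 [0.1258 0.1274 0.1291]|-0.2 80 [0.1184 0.1274 0.1299]|-0.19 27 [0.1293 0.1412 0.1466]|-0.18 17 [0.1333 0.1342 0.135 ]|-0.17 0 |-0.16 0 |-0.15 0 |-0.14 0 |-0.13 0 |
```

View pics/side3_c.png

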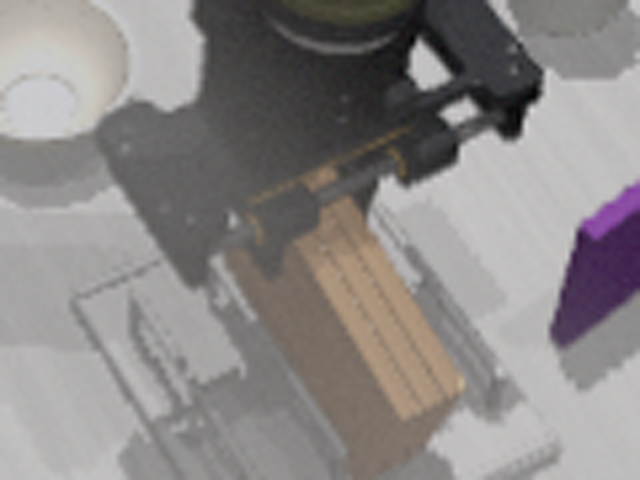

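Emit:
drive_tool(moves="0 0 0 0 -1;0 0 0 0 -1;0 0 0 0 -1;0 0 0 0 -1;0 0 -0.005 0 -1;0 0 -0.02 0 -1;0 0 -0.045 0 -1;0 0 -0.07 0 -1", grip_force=50)

```text
time_s: 11.4
tool_pos: [0.5161, -0.1876, 0.1667]
tool_rot: [-180.0, -0.0, 93.2]
force: [0.0, 1.1, -2.4]
grip_width: 0.0351
```

Emit:
drive_tool(moves="0 0 -0.02 0 -1;0 0 -0.04 0 -1;0 0 -0.055 0 -1;0 0 -0.06 0 -1;0 0 -0.06 0 -1;0 0 -0.06 0 -1;0 0 -0.06 0 -1;0 0 -0.06 0 -1")

```text
time_s: 12.2
tool_pos: [0.516, -0.1875, 0.2244]
tool_rot: [-179.9, -0.0, 93.2]
force: [0.5, -0.1, -2.7]
grip_width: 0.0355
```

```bash
python3 tilt.py side4 .516 -.21 .23;  python3 -c "
from h import *
print(plan(.5354,.2888,.225,83.5))"
```

```text
12.2 [ 0.516  -0.1875  0.2244] [-1.7991e+02 -1.0000e-02  9.3190e+01] F [ 0.5 -0.1 -2.7] T [ 0.02  0.05 -0.  ] w 0.0355
-0.3 21 [0.235  0.2358 0.2378]|-0.29 79 [0.2369 0.238  0.2393]|-0.28 75 [0.2395 0.2407 0.2415]|-0.27 83 [0.2411 0.2424 0.2433]|-0.26 78 [0.2436 0.2446 0.246 ]|-0.25 79 [0.246  0.2472 0.2482]|-0.24 82 [0.2481 0.2496 0.2508]|-0.23 98 [0.2506 0.252  0.2535]|-0.22 137 [0.2536 0.2556 0.3037]|-0.21 87 [0.2545 0.2561 0.2579]|-0.2 124 [0.2518 0.2581 0.2606]|-0.19 41 [0.2469 0.2596 0.2724]|-0.18 31 [0.263  0.2646 0.2665]|-0.17 2 [0.264 0.264 0.264]|-0.16 0 |-0.15 0 |-0.14 0 |-0.13 0 |([0.4745, 0.0458, -0.0004], np.float64(9.69))
```

Emit:
drive_tool(moves="0.01 0.001 0 0 -1;0.03 0.003 0 0 -1;0.06 0.006 0 1 -1;0.1 0.01 0 2 -1;0.14 0.014 0 3 -1;0.18 0.018 0 4 -1;0.22 0.022 0 5 -1;0.26 0.025 0 6 -1")

```text
time_s: 13.05
tool_pos: [0.5266, 0.0759, 0.2254]
tool_rot: [180.0, -0.0, 87.2]
force: [1.0, 0.2, -3.2]
grip_width: 0.0356
```

```bash
python3 -c "
from h import *
st();print(plan(.5354,.2888,.225,83.5,[.5316,.0734,.2244,87.19]))
print(plan(.5354,.2888,.225,83.5))"
```

```text
13.05 [0.5266 0.0759 0.2254] [ 1.7998e+02 -3.0000e-02  8.7190e+01] F [ 1.   0.2 -3.2] T [ 0.01 -0.01  0.01] w 0.0356
([0.2153, -0.0068, -0.0006], 3.69)
([0.2131, -0.0016, 0.0005], np.float64(3.69))
```

Emit:
drive_tool(moves="0.04 0 0 1 -1;0.08 0 0 2 -1;0.12 0 0 3 -1;0.16 -0.001 0 3.7 -1;0.19 -0.0015 0 3.7 -1;0.208 -0.0015 0 3.7 -1;0.2155 -0.0015 0 3.7 -1;0.2155 -0.0015 0 3.7 -1")

```text
time_s: 13.85
tool_pos: [0.5358, 0.2888, 0.225]
tool_rot: [-180.0, 0.0, 83.5]
force: [-0.0, -0.4, -2.9]
grip_width: 0.0359
```

Emit:
drive_tool(moves="0 0 0 0 -1;0 0 0.01 0 -1;0 0 0.02 0 -1;0 0 0.02 0 -1;0 0 0.02 0 -1;0 0 0.02 0 -1;0 0 0.02 0 -1;0 0 0.02 0 -1")

```text
time_s: 14.65
tool_pos: [0.5361, 0.2888, 0.2057]
tool_rot: [180.0, -0.0, 83.5]
force: [-0.4, 0.6, -3.5]
grip_width: 0.0356
```

```bash
python3 - <<'E'
from h import *
st();print(plan(.5354,.2888,.205,83.5))
th=np.deg2rad(-6.5);c=np.array([.508,.267])
out=[]
for cam in("top","side"):
    im,d=read_camera(cam);save(cam+"5.png",im);P=cloud(cam,d).reshape(-1,3)
    e=P[:,:2]-c;L=np.c_[e[:,0]*np.cos(th)+e[:,1]*np.sin(th),-e[:,0]*np.sin(th)+e[:,1]*np.cos(th),P[:,2]]*1000
    q=L[(L[:,0]>0)&(L[:,0]<50)&(L[:,1]<100)&(L[:,1]>-110)&(L[:,2]>200)&(L[:,2]<255)]
    print(cam,len(q))
    for y in range(-100,20,10):
        k=q[(q[:,1]>=y)&(q[:,1]<y+10)];print(y,len(k),np.round(np.r_[np.percentile(k[:,0],[3,97]),np.median(k[:,2]),k[:,1].min()],1) if len(k) else "",end="|")
    # lips / walls in the same picture
    s=(L[:,2]>80)&(L[:,2]<100)&(abs(L[:,1])<66)&(L[:,0]>-10)&(L[:,0]<60);k=L[s];print("\nwalls",len(k),np.round(np.percentile(k[k[:,0]<22],[5,50,95],axis=0)[:,0]) if (k[:,0]<22).any() else "",np.round(np.percentile(k[k[:,0]>28],[5,50,95],axis=0)[:,0]) if (k[:,0]>28).any() else "")
    u,v=map(int,w2px(cam,[.53,.26,.15]));out.append(cv2.resize(im[v-60:v+60,u-65:u+65,::-1],(400,400),interpolation=cv2.INTER_CUBIC))
cv2.imwrite("pics/c5.png",np.hstack(out))
E
```

```text
14.65 [0.5361 0.2888 0.2057] [ 1.7997e+02 -3.0000e-02  8.3500e+01] F [-0.4  0.6 -3.5] T [-0.02  0.06  0.07] w 0.0356
([-0.0001, -0.0007, 0.0007], np.float64(0.0))
top 398
-100 0 |-90 16 [  9.   40.1 220.5 -83. ]|-80 50 [  7.9  42.3 221.2 -79.7]|-70 54 [  7.7  42.7 222.8 -70. ]|-60 49 [  8.2  41.  225.6 -60. ]|-50 57 [  7.9  42.6 227.7 -49.8]|-40 57 [  7.7  41.  230.5 -39.9]|-30 55 [  8.1  42.9 232.7 -29.4]|-20 39 [  8.7  42.2 234.2 -19.9]|-10 20 [ 28.4  44.5 236.2 -10. ]|0 1 [ 43.   43.  237.    2.4]|10 0 |
walls 41 [-5.  0.  4.] 
side 614
-100 0 |-90 56 [  7.6  39.3 212.8 -89. ]|-80 51 [  6.7  41.2 219.7 -80. ]|-70 41 [  5.5  38.9 222.7 -69.9]|-60 41 [  5.3  38.7 224.1 -59.8]|-50 43 [  5.8  40.8 226.8 -49.9]|-40 46 [  5.6  40.  228.1 -39.9]|-30 44 [  5.5  39.5 231.5 -29.8]|-20 42 [  5.7  39.6 233.4 -19.9]|-10 41 [  6.   39.7 235.6  -9.5]|0 43 [5.500e+00 3.980e+01 2.377e+02 2.000e-01]|10 91 [  0.9  49.4 239.3  10.1]|
walls 106 [-6. -1.  3.] [45. 48. 52.]
```

View pics/c5.png

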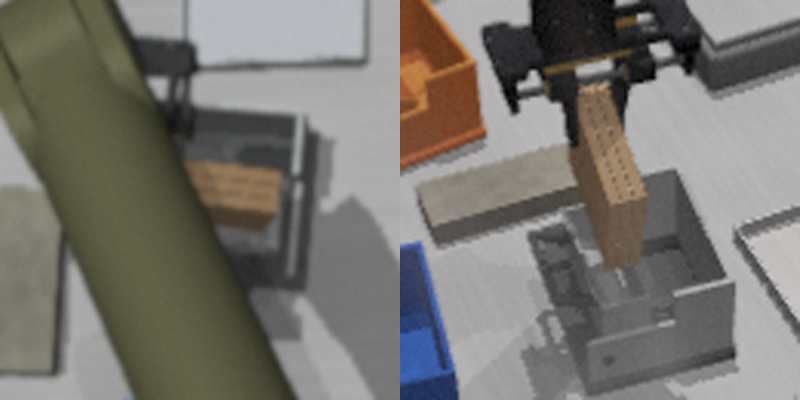

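Emit:
drive_tool(moves="0 0 0.012 0 -1;0 0 0.024 0 -1;0 0 0.034 0 -1;0 0 0.042 0 -1;0 0 0.048 0 -1;0 0 0.053 0 -1;0 0 0.058 0 -1;0 0 0.062 0 -1")

```text
time_s: 15.55
tool_pos: [0.5363, 0.2896, 0.1436]
tool_rot: [179.9, -0.1, 83.5]
force: [-0.2, 0.8, -0.7]
grip_width: 0.0354
```

```bash
cat > chk.py <<'E'
from h import *
import sys
st()
th=np.deg2rad(-6.5);c=np.array([.508,.267]);z0=float(sys.argv[1])
im,d=read_camera("side");save(sys.argv[2]+".png",im);P=cloud("side",d).reshape(-1,3)
e=P[:,:2]-c;L=np.c_[e[:,0]*np.cos(th)+e[:,1]*np.sin(th),-e[:,0]*np.sin(th)+e[:,1]*np.cos(th),P[:,2]]*1000
q=L[(L[:,0]>2)&(L[:,0]<44)&(L[:,1]<100)&(L[:,1]>-110)&(L[:,2]>z0)&(L[:,2]<z0+45)]
for y in range(-100,90,10):
    k=q[(q[:,1]>=y)&(q[:,1]<y+10)]
    if len(k)>8: print(y+5,np.round(np.r_[np.percentile(k[:,0],[3,97]),np.median(k[:,2])],1),end="|")
b=L[(L[:,0]>-60)&(L[:,0]<-20)&(abs(L[:,1])<40)&(L[:,2]>75)&(L[:,2]<105)];print("\nbar x,z",len(b),np.round(np.median(b[:,[0,2]],axis=0),1))
u,v=map(int,w2px("side",[.53,.26,.1]));cv2.imwrite("pics/"+sys.argv[2]+"_c.png",cv2.resize(im[v-60:v+60,u-80:u+80,::-1],(640,480),interpolation=cv2.INTER_CUBIC))
E
python3 chk.py 150 s6
```

```text
15.55 [0.5363 0.2896 0.1436] [ 1.7995e+02 -1.1000e-01  8.3520e+01] F [-0.2  0.8 -0.7] T [ 0.45  0.05 -0.04] w 0.0354
-85 [  5.9  37.4 154.5]|-75 [  6.7  40.5 156.9]|-65 [  5.8  40.8 160.3]|-55 [  5.8  39.4 162.4]|-45 [  5.6  41.1 164.1]|-35 [  6.1  38.3 167.3]|-25 [  6.1  41.  169.3]|-15 [  5.4  39.2 171.6]|-5 [  5.8  39.3 173. ]|5 [  5.6  41.3 175. ]|15 [  2.6  43.5 177.3]|25 [  8.1  42.3 180.7]|35 [ 15.6  42.7 183.4]|
bar x,z 65 [-41.2  89.4]
```

View pics/s6_c.png

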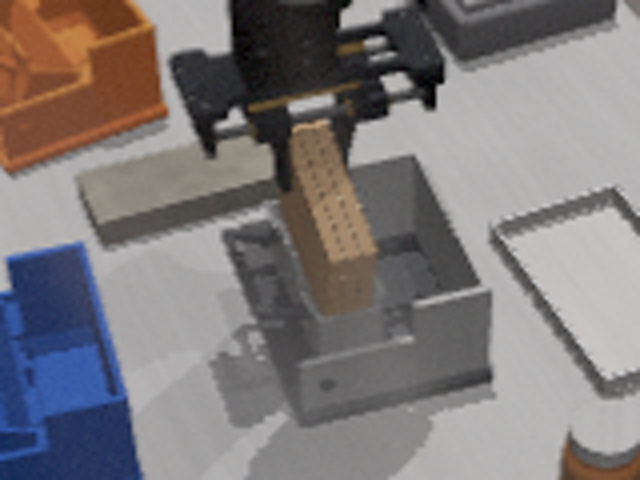

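Emit:
drive_tool(moves="-0.001 0 0 0 -1;-0.002 0 0 0 -1;-0.002 0 0 0 -1;-0.002 0 0 0 -1;-0.002 0 0 0 -1;-0.002 0 0 0 -1;-0.002 0 0 0 -1;-0.002 0 0 0 -1")

```text
time_s: 16.4
tool_pos: [0.536, 0.289, 0.144]
tool_rot: [179.9, -0.2, 83.6]
force: [0.3, 4.9, -4.1]
grip_width: 0.0356
```

```bash
python3 -c "
from h import *
for i in range(4): st();read_camera('side')"
```

```text
16.4 [0.536 0.289 0.144] [179.92  -0.23  83.56] F [ 0.3  4.9 -4.1] T [ 1.69 -0.36  0.06] w 0.0356
16.45 [0.536  0.2891 0.144 ] [179.92  -0.23  83.57] F [ 1.7  5.5 -4.5] T [ 1.66 -0.31  0.06] w 0.0355
16.5 [0.536 0.289 0.144] [179.92  -0.23  83.56] F [ 1.9  5.4 -4.4] T [ 1.67 -0.35  0.06] w 0.0355
16.55 [0.536 0.289 0.144] [179.92  -0.23  83.56] F [ 1.9  4.3 -4.4] T [ 1.65 -0.36  0.04] w 0.0355
```

Emit:
drive_tool(moves="0.002 0 0 0 -1;0.0035 0 0 0 -1;0.0038 0 0.001 0 -1;0.004 0 0.002 0 -1;0.0042 0 0.003 0 -1;0.0044 0 0.004 0 -1;0.0046 0 0.005 0 -1;0.0046 0 0.005 0 -1")

```text
time_s: 17.4
tool_pos: [0.5362, 0.291, 0.1381]
tool_rot: [-180.0, 0.0, 83.5]
force: [1.1, 1.6, -2.1]
grip_width: 0.0351
```

```bash
python3 -c "
from h import *
for i in range(3): st();read_camera('side')"
```

```text
17.4 [0.5362 0.291  0.1381] [-1.7999e+02  2.0000e-02  8.3490e+01] F [ 1.1  1.6 -2.1] T [ 0.28 -0.05 -0.01] w 0.0351
17.45 [0.5362 0.291  0.1381] [-1.7999e+02  2.0000e-02  8.3490e+01] F [ 0.2  0.  -3. ] T [ 0.29 -0.06 -0.04] w 0.0356
17.5 [0.5362 0.291  0.1382] [-1.7999e+02  2.0000e-02  8.3490e+01] F [ 1.4  1.  -3.2] T [ 0.34 -0.07  0.03] w 0.0355
```

Emit:
drive_tool(moves="0.0004 0 0.001 0 -1;0.0008 0 0.002 0 -1;0.0012 0 0.003 0 -1;0.0013 0 0.0035 0 -1;0.0013 0 0.0035 0 -1;0.0013 0 0.0035 0 -1;0.0013 0 0.0035 0 -1;0.0013 0 0.0035 0 -1")

```text
time_s: 18.35
tool_pos: [0.5364, 0.2923, 0.1348]
tool_rot: [-180.0, 0.0, 83.5]
force: [-0.4, -0.2, -2.5]
grip_width: 0.0358
```

```bash
python3 chk.py 145 s7; python3 -c "
from h import *
for i in range(2): st();read_camera('side')"
```

```text
18.35 [0.5364 0.2923 0.1348] [-1.7999e+02  2.0000e-02  8.3480e+01] F [-0.4 -0.2 -2.5] T [-0.23  0.1  -0.  ] w 0.0358
-85 [  7.3  38.2 148.1]|-75 [  6.6  39.1 149.1]|-65 [  7.8  40.5 150.6]|-55 [  6.3  39.3 153.2]|-45 [  7.1  38.8 155.6]|-35 [  5.7  39.2 157.1]|-25 [  4.6  41.3 158.9]|-15 [  5.4  38.4 161.9]|-5 [  5.5  40.4 163.6]|5 [  5.9  39.1 167.4]|15 [  2.8  42.3 168.6]|25 [  3.8  42.9 170.7]|35 [ 13.7  42.6 173.8]|
bar x,z 63 [-41.6  89.1]
18.4 [0.5364 0.2923 0.1348] [-1.7999e+02  2.0000e-02  8.3490e+01] F [ 0.  -1.3 -2.6] T [-0.23  0.13 -0.  ] w 0.036
18.45 [0.5364 0.2923 0.1348] [-1.7999e+02  2.0000e-02  8.3490e+01] F [-0.3  0.2 -3.1] T [-0.23  0.16  0.02] w 0.0353
```

Emit:
drive_tool(moves="0 0 0 0 -1;0 0 0 0 -1;0.001 0 0.0005 0 -1;0.002 0 0.001 0 -1;0.003 0 0.002 0 -1;0.004 0 0.003 0 -1;0.005 0 0.004 0 -1;0.005 0 0.004 0 -1", grip_force=14)

```text
time_s: 19.3
tool_pos: [0.5376, 0.2954, 0.1309]
tool_rot: [180.0, 0.2, 83.4]
force: [0.1, -5.4, -0.7]
grip_width: 0.0357
```

```bash
python3 chk.py 140 s8; python3 -c "
from h import *
for i in range(2): st();read_camera('side')"
```

```text
19.3 [0.5376 0.2954 0.1309] [1.7997e+02 1.6000e-01 8.3420e+01] F [ 0.1 -5.4 -0.7] T [-1.41  0.18  0.01] w 0.0357
-75 [  6.9  40.3 147.3]|-65 [  7.1  40.  149.7]|-55 [  7.1  40.4 151.5]|-45 [  6.5  39.7 153.9]|-35 [  6.1  40.5 155.6]|-25 [  6.7  40.2 157.8]|-15 [  6.5  40.  159.1]|-5 [  6.   41.3 160.2]|5 [  6.4  39.8 162.4]|15 [  3.5  41.5 163.8]|25 [  3.7  42.6 166.4]|35 [ 10.3  42.7 168.5]|45 [ 18.5  39.4 171. ]|
bar x,z 60 [-42.   89.4]
19.35 [0.5376 0.2953 0.1308] [1.7997e+02 1.6000e-01 8.3410e+01] F [-0.6 -4.6 -1.7] T [-1.37  0.17 -0.04] w 0.0356
19.4 [0.5376 0.2953 0.1308] [1.7997e+02 1.6000e-01 8.3410e+01] F [-1.  -4.6 -1.7] T [-1.39  0.11 -0.03] w 0.0358
```

Emit:
drive_tool(moves="0.001 0 0.001 0 -1;0.002 0 0.0025 0 -1;0.003 0 0.004 0 -1;0.004 0 0.0055 0 -1;0.0045 0 0.007 0 -1;0.005 0 0.0085 0 -1;0.0055 0 0.0105 0 -1;0.0055 0 0.0105 0 -1", grip_force=10)

```text
time_s: 20.25
tool_pos: [0.5375, 0.3031, 0.1199]
tool_rot: [-180.0, -0.0, 83.5]
force: [0.5, -3.3, -3.3]
grip_width: 0.0359
```

```bash
python3 chk.py 128 s9; python3 -c "
from h import *
for i in range(2): st();read_camera('side')"
```

```text
20.25 [0.5375 0.3031 0.1199] [-179.99   -0.     83.5 ] F [ 0.5 -3.3 -3.3] T [-0.98  0.05  0.  ] w 0.0359
-75 [  6.2  40.2 141.7]|-65 [  6.1  41.  142.8]|-55 [  5.3  39.2 148.4]|-45 [  6.   40.5 149.5]|-35 [  5.   40.  149.9]|-25 [  5.6  38.9 151. ]|-15 [  5.8  38.8 152. ]|-5 [  5.4  39.1 152.6]|5 [  5.5  41.  153.7]|15 [  5.4  40.2 154.4]|25 [  2.6  41.1 154.8]|35 [  2.8  42.8 156.3]|45 [ 12.3  42.3 157.1]|55 [ 18.2  41.2 157.1]|
bar x,z 61 [-41.8  88.6]
20.3 [0.5374 0.3032 0.1199] [-179.99   -0.     83.5 ] F [ 0.3 -3.7 -3.4] T [-0.89 -0.04 -0.03] w 0.0359
20.35 [0.5374 0.3032 0.1199] [-1.7999e+02 -1.0000e-02  8.3510e+01] F [ 0.5 -2.8 -4.3] T [-0.91 -0.03 -0.02] w 0.0362
```

Emit:
drive_tool(moves="0.001 0 0.002 0 -1;0.002 0 0.004 0 -1;0.003 0 0.006 0 -1;0.0037 0 0.008 0 -1;0.0044 0 0.010 0 -1;0.005 0 0.012 0 -1;0.0055 0 0.0135 0 -1;0.0055 0 0.0135 0 -1")

```text
time_s: 21.2
tool_pos: [0.5381, 0.3085, 0.1064]
tool_rot: [-180.0, 0.0, 83.5]
force: [-0.2, -3.3, -3.0]
grip_width: 0.0362
```

```bash
python3 chk.py 125 s10; python3 -c "
from h import *
for i in range(2): st();read_camera('side')"
```

```text
21.2 [0.5381 0.3085 0.1064] [-179.99    0.     83.5 ] F [-0.2 -3.3 -3. ] T [-1.   -0.02  0.01] w 0.0362
-65 [  5.9  39.2 134.4]|-55 [  5.5  37.6 140.8]|-45 [  5.2  40.3 141.2]|-35 [  5.   39.5 141.1]|-25 [  5.2  39.4 141.5]|-15 [  5.3  38.9 141.5]|-5 [  5.4  38.6 141.8]|5 [  5.7  41.  141.8]|15 [  6.   39.3 142.5]|25 [  5.9  39.8 143.2]|35 [  2.7  42.8 142.8]|45 [  9.3  42.1 142.8]|55 [ 14.3  41.5 143.5]|
bar x,z 66 [-42.   89.3]
21.25 [0.5381 0.3085 0.1064] [-179.99    0.     83.5 ] F [ 0.4 -3.8 -4.1] T [-0.88 -0.1  -0.02] w 0.0358
21.3 [0.5381 0.3085 0.1064] [-179.99    0.     83.5 ] F [ 0.5 -2.9 -4.2] T [-0.91 -0.08 -0.03] w 0.0356
```

View pics/s10_c.png

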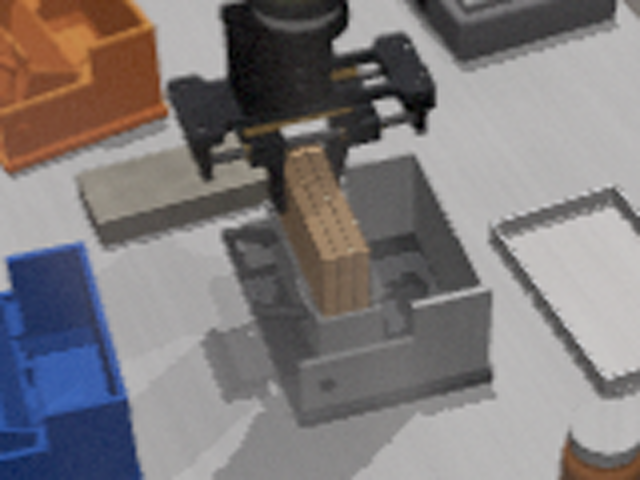

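Emit:
drive_tool(moves="0 0 0.001 0 -1;0 0 0.002 0 -1;0 0 0.003 0 -1;0 0 0.004 0 -1;0 0 0.0045 0 -1;0 0 0.0045 0 -1;-0.0005 0 0.0045 0 -1;-0.001 0 0.0045 0 -1", grip_force=8)

```text
time_s: 22.15
tool_pos: [0.5382, 0.309, 0.1028]
tool_rot: [180.0, -0.1, 83.6]
force: [0.2, 1.8, -0.3]
grip_width: 0.0357
```

```bash
python3 chk.py 125 s11; python3 -c "
from h import *
for i in range(2): st();read_camera('side')"
```

```text
22.15 [0.5382 0.309  0.1028] [ 1.7996e+02 -1.3000e-01  8.3550e+01] F [ 0.2  1.8 -0.3] T [0.14 0.04 0.02] w 0.0357
-65 [  6.1  39.3 133.3]|-55 [  5.5  40.3 138. ]|-45 [  5.6  39.1 138.8]|-35 [  5.5  40.8 137.8]|-25 [  6.6  40.7 138.5]|-15 [  6.5  39.  139.8]|-5 [  6.2  39.6 139.2]|5 [  5.5  38.  139.6]|15 [  6.8  40.2 139.5]|25 [  5.7  36.8 140.3]|35 [  3.2  42.2 139.4]|45 [ 10.2  41.9 140.6]|55 [ 16.   42.5 139.5]|
bar x,z 60 [-41.8  88.8]
22.2 [0.5381 0.3086 0.1027] [ 1.7997e+02 -1.0000e-01  8.3540e+01] F [ 0.9  0.8 -0.8] T [ 0.11  0.06 -0.05] w 0.036
22.25 [0.5382 0.3084 0.1027] [ 1.7997e+02 -9.0000e-02  8.3530e+01] F [ 0.5  1.7 -0.2] T [0.16 0.03 0.02] w 0.0356
```

Emit:
drive_tool(moves="-0.0005 0 0.001 0 -1;-0.001 0 0.0015 0 -1;-0.001 0 0.0015 0 -1;-0.001 0 0.0015 0 -1;-0.001 0 0.0015 0 0.2;-0.001 0 0.0015 0 0.3;-0.001 0 0.0015 0 0.4;-0.001 0 0.0015 0 0.4", grip_force=6)

```text
time_s: 23.1
tool_pos: [0.5379, 0.3057, 0.1003]
tool_rot: [-180.0, 0.1, 83.5]
force: [-0.2, 0.5, 0.2]
grip_width: 0.0576
```

Emit:
drive_tool(moves="0 0 0 0 0.4;0 0 0 0 0.4;0 0 -0.02 0 0.4;0 0 -0.05 0 0.4;0 0 -0.08 0 0.4;0 0 -0.11 0 0.4;0 0 -0.11 0 0.2;0 0 -0.11 0 -0.31")

```text
time_s: 23.9
tool_pos: [0.5384, 0.3066, 0.2116]
tool_rot: [179.9, -0.1, 83.5]
force: [-0.1, -0.4, -0.7]
grip_width: 0.0515
```

```bash
python3 chk.py 120 s12; python3 -c "
from h import *
print(plan(.465,.273,.2,83.5))"
```

```text
23.9 [0.5384 0.3066 0.2116] [ 1.7993e+02 -6.0000e-02  8.3490e+01] F [-0.1 -0.4 -0.7] T [-0.06  0.05  0.04] w 0.0515
-65 [  6.3  39.4 130.9]|-55 [  5.4  36.8 138.4]|-45 [  6.4  40.6 139.3]|-35 [  5.9  38.9 138.3]|-25 [  5.9  39.9 138.6]|-15 [  6.9  39.4 139. ]|-5 [  5.6  40.8 138.6]|5 [  6.3  38.5 137.8]|15 [  5.9  37.4 137.7]|25 [  6.   39.8 138.1]|35 [  5.6  40.  138.8]|45 [  5.2  39.1 138.4]|55 [  5.5  36.6 138.9]|65 [  6.6  39.6 137.6]|
bar x,z 65 [-41.5  88.8]
([-0.0413, -0.0684, 0.0103], np.float64(-0.0))
```

View pics/s12_c.png

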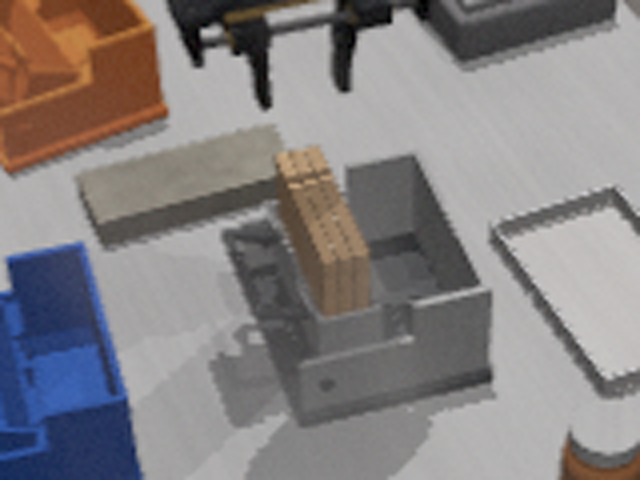

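Emit:
drive_tool(moves="-0.042 -0.1 0 0 -1;-0.042 -0.1 0 0 -1;-0.042 -0.1 0 0 -1;-0.042 -0.1 0.01 0 -1;-0.042 -0.1 0.05 0 -1;-0.042 -0.1 0.09 0 -1;-0.042 -0.1 0.12 0 -1;-0.042 -0.1 0.13 0 -1", grip_force=20)

```text
time_s: 24.75
tool_pos: [0.4327, 0.2741, 0.0764]
tool_rot: [-179.8, 0.3, 83.4]
force: [0.2, -0.0, 0.6]
grip_width: 0.0004
```

Emit:
drive_tool(moves="0 0 0 0 -1;0 0.004 0 0 -1;0 0.008 0 0 -1;0 0.012 0 0 -1;0 0.015 0 0 -1;0 0.018 0 0 -1;0 0.021 0 0 -1;0 0.024 -0.001 0 -1")

```text
time_s: 25.55
tool_pos: [0.4551, 0.2737, 0.0814]
tool_rot: [-179.7, 0.1, 83.5]
force: [-8.8, 0.7, 3.9]
grip_width: 0.0007
```

```bash
python3 chk.py 120 s13
```

```text
25.55 [0.4551 0.2737 0.0814] [-1.7969e+02  6.0000e-02  8.3530e+01] F [-8.8  0.7  3.9] T [0.12 2.09 0.01] w 0.0007
-65 [  7.7  39.4 131.2]|-55 [  6.1  40.2 138.7]|-45 [  6.6  39.7 137.6]|-35 [  5.7  39.4 139.5]|-25 [  6.3  39.1 139. ]|-15 [  6.6  39.7 139.1]|-5 [  6.6  24.6 138. ]|5 [  6.4  26.8 139.4]|15 [  7.1  25.1 139.2]|25 [  3.9  24.5 138.4]|
bar x,z 64 [-45.4  89.7]
```

Emit:
drive_tool(moves="0 0.003 -0.001 0 -1;0 0.006 -0.0025 0 -1;0 0.009 -0.004 0 -1;0 0.012 -0.005 0 -1;0 0.015 -0.007 0 -1;0 0.018 -0.0085 0 -1;0 0.021 -0.010 0 -1;0 0.024 -0.0115 0 -1")

```text
time_s: 26.4
tool_pos: [0.4775, 0.2718, 0.0919]
tool_rot: [-179.5, 0.1, 83.6]
force: [-11.8, 3.5, -2.9]
grip_width: 0.0003
```

Emit:
drive_tool(moves="0 0.002 -0.0005 0 -1;0 0.004 -0.001 0 -1;0 0.005 -0.001 0 -1;0 0.006 -0.001 0 -1;0 0.006 -0.001 0 -1;0 0.006 -0.001 0 -1;0 0.006 -0.001 0 -1;0 0.006 -0.001 0 -1")

```text
time_s: 27.2
tool_pos: [0.4776, 0.2718, 0.0919]
tool_rot: [-178.9, 0.2, 83.7]
force: [-21.8, 3.7, 6.8]
grip_width: 0.0001
```

```bash
python3 chk.py 110 s14
```

```text
27.2 [0.4776 0.2718 0.0919] [-178.92    0.22   83.71] F [-21.8   3.7   6.8] T [ 0.53  4.98 -0.03] w 0.0001

bar x,z 37 [-29.2  99.5]
```

Emit:
drive_tool(moves="0 -0.01 0 0 -1;0 -0.03 0 0 -1;0 -0.04 -0.01 0 -1;0 -0.04 -0.05 0 -1;0 -0.04 -0.1 0 -1;0 -0.06 -0.15 0 -1;0 -0.1 -0.15 0 -1;0 -0.1 -0.15 0 -1")

```text
time_s: 28.05
tool_pos: [0.3861, 0.2833, 0.2476]
tool_rot: [179.9, -0.3, 83.7]
force: [-0.1, 0.3, -1.2]
grip_width: 0.0002
```

Emit:
drive_tool(moves="0.05 0 0 0 -1;0.1 0 0 0 -1;0.15 0 0 0 -1;0.2 0 0 0 -1;0.25 0 0 0 -1;0.3 0 0 0 -1;0.3 0 0 0 -1;0.3 0 0 0 -1")

```text
time_s: 28.85
tool_pos: [0.4226, 0.5798, 0.2421]
tool_rot: [180.0, 0.2, 83.6]
force: [0.7, -0.5, 0.1]
grip_width: 0.0002
```

```bash
python3 - <<'E'
from h import *
st()
th=np.deg2rad(-6.5);c=np.array([.508,.267]);out=[]
for cam in("top","side"):
    im,d=read_camera(cam);save(cam+"15.png",im);P=cloud(cam,d).reshape(-1,3)
    e=P[:,:2]-c;L=np.c_[e[:,0]*np.cos(th)+e[:,1]*np.sin(th),-e[:,0]*np.sin(th)+e[:,1]*np.cos(th),P[:,2]]*1000
    b=L[(L[:,0]>-60)&(L[:,0]<-8)&(abs(L[:,1])<22)&(L[:,2]>90)&(L[:,2]<112)];print(cam,"bar",len(b),np.round(np.median(b[:,[0,2]],axis=0),1))
    t=L[(L[:,0]>40)&(L[:,0]<100)&(abs(L[:,1])<60)&(L[:,2]>105)&(L[:,2]<140)]
    A=np.c_[t[:,:2],np.ones(len(t))];k=np.linalg.lstsq(A,t[:,2],rcond=None)[0];print("board top plane slope x,y deg",len(t),np.round(np.degrees(np.arctan(k[:2])),1))
    u,v=map(int,w2px(cam,[.53,.26,.08]));out.append(cv2.resize(im[v-60:v+60,u-60:u+60,::-1],(400,400),interpolation=cv2.INTER_CUBIC))
    a=cv2.imread("pics/"+cam+"0.png").astype(int);print("changed boxes",[tuple(map(int,s[:5])) for s in cv2.connectedComponentsWithStats((abs(im[...,::-1].astype(int)-a).max(-1)>60).astype(np.uint8))[2][1:] if s[4]>60])
cv2.imwrite("pics/c15.png",np.hstack(out))
E
```

```text
28.85 [0.4226 0.5798 0.2421] [1.7997e+02 1.7000e-01 8.3560e+01] F [ 0.7 -0.5  0.1] T [-0.11  0.08 -0.03] w 0.0002
top bar 47 [-17.2 101.9]
board top plane slope x,y deg 564 [ 0.3 -0.2]
changed boxes [(236, 214, 43, 12, 338), (40, 225, 37, 71, 1129), (79, 227, 248, 182, 7962), (387, 232, 46, 15, 326), (11, 239, 13, 20, 120), (179, 271, 51, 42, 844), (4, 306, 214, 134, 10697), (189, 322, 75, 44, 966), (205, 378, 20, 26, 141), (254, 402, 13, 12, 67), (217, 443, 33, 26, 308), (247, 452, 101, 28, 1572)]
side bar 32 [-20.2 100.7]
board top plane slope x,y deg 377 [-0.5 -0.3]
changed boxes [(166, 0, 67, 83, 2759), (87, 16, 39, 13, 169), (100, 33, 11, 21, 76), (41, 34, 57, 221, 2441), (120, 41, 27, 213, 2133), (148, 40, 33, 92, 1537), (213, 83, 21, 15, 144), (304, 170, 18, 26, 220), (179, 173, 29, 79, 812), (218, 174, 24, 21, 226), (210, 220, 8, 16, 64), (349, 300, 34, 49, 441)]
```

View pics/c15.png

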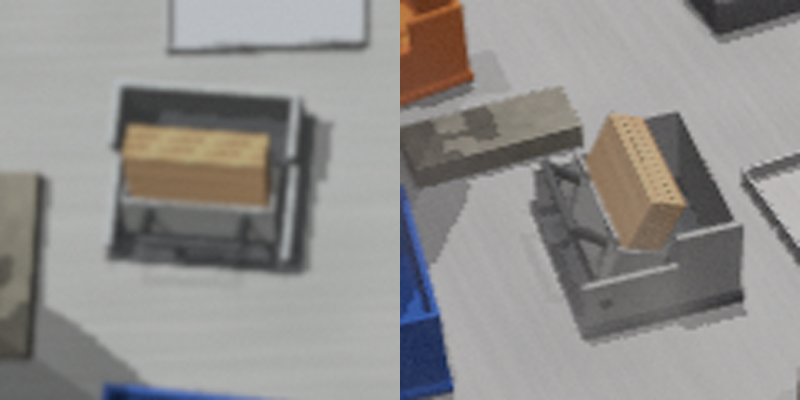

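```bash
python3 -c "
from h import *
print(sign_off())"
```

```text
the job is handed in; nothing more can be done
None
```

The three boards are in the steel pocket and the pocket is pushed fully shut; I handed the job in at about 29 s with the arm clear of everything.

- **Opening:** I pulled the grey pocket by its bar until the force rose to about 21 N at the stop. The depth image then showed it upright.
- **Taking the boards:** I gripped the pile near one end and pivoted it in the rack to about 12.5°. I then clamped it and carried all three boards together.
- **Tilting in:** At about 12.5° the low corner went about 33 mm down along the −y end wall. It brushed the rim there with about 5 N. I then swung the pile level against the far wall and lowered it to the floor.
- **Letting go:** The tops read level at about 138.5 mm against 140 mm expected. The bar was still at its fully open position when I let go.
- **Shutting:** I pushed the bar until it stopped moving as the force rose to 22 N.

**Last checks:**
- The top camera puts the bar at −17.2 mm from the hinge; fully shut is −17.4 mm. The side camera read −20.2 mm, and it read about 2–3 mm towards −x earlier as well.
- All three boards are standing in the pocket and leaning with it.
- Comparing the first and last pictures, every difference was at the arm and its shadow, the pocket or the rack slot, so no bystander appears to have moved.
- My plane fit to the board tops was inconclusive, probably because it mixed the top and front faces, so I relied on the picture for the lean.

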